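Fit the hub flange over the spindle and drive pin

TASK

Fit the loose aluminium hub flange onto the blue indexing fixture: lower it, hub upward, over the central spindle and feel for the brass drive pin so that the pin goes up through the flange's pin hole, then push the flange fully home, flat on the dark ring, and let go of it. Leave the tin, the spanner, the bolt and the nut where they are.

Things in the scene. Friction and masses are not known exactly. Their poses are not given: they have to be found in the camera images.
- flange: Loose bare aluminium hub flange, about 0.25 kg, lying hub up: plate 84 x 84 x 8 mm, square hub 34 x 34 mm rising 26 mm above it (34 mm overall). Origin: centre of the plate's underside; z up through the hub. Hub flats face its +-x and +-y: grip those; fingers on the +-x flats resist tipping best. A 21 mm bore goes right through the centre. Four dark screw heads on its corners are decoration.
- flange_hub (a point): Point on the bore's axis in the hub, 22 mm above the flange's underside: a good height to grip.
- pin_hole (a point): Centre of the flange's pin hole, on the underside: 10.5 mm diameter, right through the 8 mm plate, 30 mm from the bore's centre along the flange's +x. A short red mark lies between hub and hole. It is the only hole besides the bore.
- fixture: Blue cast base 110 x 110 x 24 mm, fixed to the bench, with a fixed upright steel spindle at its centre: 18 mm diameter, top 83 mm above the bench, last 10 mm tapering to 8 mm diameter. Origin: centre of the base's underside, at bench height; z up along the spindle.
- seat (a point): On the spindle's axis, 32 mm above the bench, level with the top (seat) of the dark drive ring fixed on the base: outer diameter 86 mm, inner 22 mm, 8 mm thick. The flange's origin comes here when fully home. A brass drive pin stands on the ring, described at pin_mean.
- pin_mean (a point): NOT the pin: the middle of the arc on which its top may be, on the fixture's +x, 30 mm from the spindle's axis, 42 mm above the bench. The fixed brass pin (8 mm diameter, 10 mm above the seat, last 2.5 mm tapered) stands up to 0.45 rad to either side, unreported. See or feel it: off the hole, the flange rests on it, underside 42 mm up; turned under 5 to 14 N it drops over the pin.
- tin: Bystander: open metal tin with bolts in it, the one nearer the work (a like one stands fixed far behind), 67 mm diameter, 58 mm high. Origin: centre of its underside. To be left alone.
- spanner: Bystander: steel combination spanner 178 x 29 x 6 mm lying flat. Origin: centre of its underside, length along x. To be left alone.
- bolt: Bystander: hexagon bolt 59 x 22 x 20 mm lying down. Origin: centre of its underside, length along x. To be left alone.
- nut: Bystander: hexagon nut 28 x 24 x 13 mm lying flat. Origin: centre of its underside. To be left alone.

How it is judged (in metres and radians):
At the end, for the whole second after the job is handed in: The flange is on the spindle (its centre within 4 mm of the axis), hub up, level within 0.05 rad and fully home: its underside within 2 mm of the seat, which is only possible with the pin in its hole; it is released and at rest (horizontal distance between flange and seat below 0.004 m and z of flange in the frame of seat between -0.003 and 0.002 m and angle between flange's own z axis and vertical below 0.05 rad and linear speed of flange below 0.02 m/s); the robot touches nothing.
It fails at once if the tin, the spanner, the bolt or the nut is moved by more than 3 cm (distance of any of tin, spanner, bolt, nut from where it was at the start of the episode above 0.03 m).
It also fails if it takes over 64 s, if anything falls off the work surface, if the arm or the gripper's body presses on something with over 40 N, if the wrist force passes 120 N, or if a joint passes its speed limit or range.

ROBOT

A 6-joint arm with a two-finger parallel gripper is mounted at the origin on a cart in front of the work surface, level with it; the furniture and walls round the work are solid. World frame = base frame: x ahead of the robot, y to its left, z up, the work surface at z = 0. Lengths are in m, angles in degrees, forces in N, time in s.
With the tool pointing down it reaches from about 0.325 to 0.925 m from the base axis. Payload 3.1 kg.
Tool frame: the origin (TCP) lies at the very end of the fingers, on their centre line; the grasp point (between the pads) lies ctrl.grip_depth behind it (ctrl.grip_depth is the distance from the TCP to the grasp point, in m); z points along the fingers, y is the line along which they close (so a half turn about z gives the same grasp; the last joint's range is limited). The gripper opens to 85 mm and grips with 20 to 120 N. Pads are 22 mm wide; open, the fingers measure 114 mm over their backs; the gripper's body (76 mm by 85 mm) begins 54 mm behind the grasp point. The pads swing forward as they close: fully open they stand 13 mm farther back than shut.
Start: joints at [67.025, 12.427, 92.441, -0, 75.132, -6.429], TCP at [0.178, 0.599, 0.203] pointing down, gripper open.
Joint ranges: [-157.48, 157.48], [-44.54, 120.13], [17.64, 146.25], [-64.5, 244.5], [7.68, 150.69], [-147.95, 147.95]. Speed limits (degrees/s): [159.86, 159.86, 180, 180, 180, 180].

INTERFACE

Orientations are given as [roll, pitch, yaw] about the fixed x, y, z axes, in that order (R = Rz(yaw) Ry(pitch) Rx(roll)).
In Python, from bench import ctrl, optics gives the robot as it stands. The module is installed in compiled form; this text tells all that it offers.
- The arm moves only by the tool play_rows, never from a script. Its argument "deltas" is a list of rows, each a list of 4 numbers: the shift along the tool's x, y, z in mm, then the turn about the tool's z in rad. A call has 1 to 10 rows; each row shifts and turns the commanded pose from where the row before left it, along the tool's axes as they then stand; what a row does not reach is not made up. A row lasts 1/10 s, in which the tool goes at most 50 mm and 8.59 degrees, less where a joint would pass 70% of its speed; a pose out of reach is approached as far as the arm can. A call with a gripper value outside its range is refused whole. "gripper" is the opening, from 0 (shut) to 1 (fully open), set as the call begins (left out, the last holds). The fingers move at their own pace and stop on an object; "grip_force" is the grip in N (left out, the last holds). Time passes only in rows, so rows that do not move let the fingers close. It gives the time, the measured TCP pose, the force, the opening and the grip force at its end, in the units of the state.
- ctrl.get_state(): the state, without advancing time (a new reading comes with each control period).
- optics.camera(name): name is "scene" or "side" or "wrist"; returns a dict with "color" (384x512x3 uint8, red, green, blue), "range_z" (384x512 float32, m along the optical axis (not along the pixel's ray), 0 where there is no reading), "fov_y" (degrees; the focal length in pixels is half the picture's height over the tangent of half this angle, whatever the lens; pixels are square), "cx", "cy" (the principal point, pixels), "rvec" (rotation vector, rad) and "tvec" (3), from world to camera coordinates, as OpenCV has them. Camera axes: x right, y down, z forward; pixel columns grow to the right and rows downward; lengths in m; the calibration is good to about 2 mm. A picture is of the moment at which its call begins.
- ctrl.job_done(): hands the job in; it is judged then, once.
The state is a dict: "clock": time; "joint_positions": joint angles; "qvel": joint speeds; "effort": joint torques, N m; "tool_pos": TCP position; "tool_rot": TCP orientation; "wrist_force": force on the tool from outside, world axes, zero at the start; "ft_torque": the same for the moment, N m; "opening": finger opening in m; "grasp_force": force on a finger pad.
Only numpy, scipy, OpenCV 4.12 (cv2) and the standard library are available. Lean on these libraries where they do the work, as an engineer would, in place of code of your own. Each camera call takes 0.05 s, during which the arm holds its last target. There are 200 camera calls.

## Working session

There is one attempt and no reset: what is moved stays moved. The work goes in short steps, Python scripts to look and compute and a tool call to move; the robot and the scene stay as the last step left them, time stands still between calls to the robot, and variables do not carry over. Pictures are saved under pics/ and viewed, at most 10 in all, crops included, and the job is handed in when it is done.

Besides the shell and the picture viewer there is one more tool, called after "Emit:" by a JSON object that holds its "method" and its "body". play_rows: Moves the arm, as the interface text tells. Its arguments: {"type":"object","properties":{"deltas":{"type":"array","items":{"type":"array","items":{"type":"number"}}},"gripper":{"type":"number"},"grip_force":{"type":"number"}},"required":["deltas"]}

```bash
mkdir -p pics
cat > h.py <<'E'
import numpy as np, cv2
from bench import ctrl, optics
def cam(n):
    c=optics.camera(n); c['R']=cv2.Rodrigues(np.array(c['rvec'],float))[0]; c['t']=np.array(c['tvec'],float).ravel()
    c['f']=c['color'].shape[0]/2/np.tan(np.radians(c['fov_y'])/2); return c
def plane(c,u,v,z):
    d=c['R'].T@np.array([(u-c['cx'])/c['f'],(v-c['cy'])/c['f'],1]); o=-c['R'].T@c['t']
    return o+d*(z-o[2])/d[2]
def cloud(c):
    Z=c['range_z']; v,u=np.indices(Z.shape)
    P=np.stack([(u-c['cx'])/c['f']*Z,(v-c['cy'])/c['f']*Z,Z],-1)-c['t']
    P=P@c['R']; P[Z==0]=np.nan; return P
def save(c,n): cv2.imwrite('pics/'+n,cv2.cvtColor(c['color'],cv2.COLOR_RGB2BGR))
E
python3 - <<'E'
from h import *
a=cam('scene');b=cam('side')
im=[cv2.cvtColor(x['color'],cv2.COLOR_RGB2BGR) for x in (a,b)]
save(a,'s.png');save(b,'d.png')
for c in(a,b): print(-c['R'].T@c['t'],c['fov_y'])
s=ctrl.get_state();print(s,ctrl.grip_depth)
E
```

```text
[ 0.06943037 -0.92383805  0.69629572] 50.843281232313274
[ 0.06896148 -0.83775674  0.81892728] 48.99059162552945
{'clock': 0.1, 'joint_positions': array([ 6.70247150e+01,  1.24722885e+01,  9.25223222e+01, -3.92393687e-04,
        7.51322703e+01, -6.43071179e+00]), 'qvel': array([-0.00805483, -0.14728754, -0.18680168, -0.06270908,  0.00659492,
        0.00292197]), 'effort': array([-6.13938173e-04, -3.98070252e+01, -3.04973102e+01, -1.16568835e-04,
        4.17369578e-03, -3.26416534e-05]), 'tool_pos': array([0.17765785, 0.59836608, 0.20217283]), 'tool_rot': array([-1.79873875e+02, -1.38342113e-02,  1.63455513e+02]), 'wrist_force': array([-0.09768793,  0.37217543,  0.29722684]), 'ft_torque': array([-0.00380285, -0.0197706 , -0.00943042]), 'grasp_force': 0.0, 'opening': 0.08561877969945886} 0.0187
```

View pics/s.png

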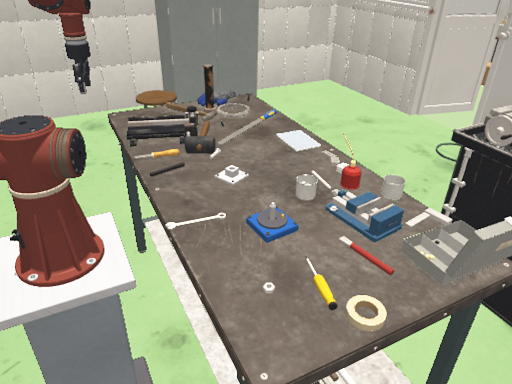

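View pics/d.png

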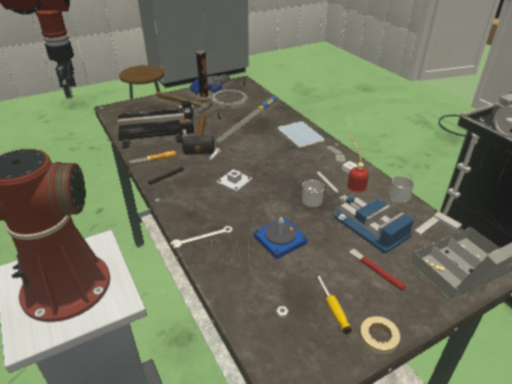

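The scene view shows the flange at (232,174), the fixture at (272,222) with its spindle at (273,208), and the tin at (306,187). The spanner is at (197,220) and the nut at (268,287).

Run:
```python
from h import *
for n,uf,ux in(('scene',(232,174),(272,222)),('side',(235,179),(281,236))):
    c=cam(n);P=cloud(c)
    print(n,'flange',plane(c,*uf,.01),'fix',plane(c,*ux,.03), P[uf[1],uf[0]],P[ux[1],ux[0]])
    hsv=cv2.cvtColor(c['color'],cv2.COLOR_RGB2HSV)
    X=P[...,0];Y=P[...,1];Z=P[...,2]
    for nm,p,lo,hi in(('flange',plane(c,*uf,.01),.004,.013),('hub',plane(c,*uf,.01),.029,.04),('fixt',plane(c,*ux,.03),.018,.027),('ring',plane(c,*ux,.03),.029,.036),('spindle',plane(c,*ux,.03),.05,.09)):
        m=(abs(X-p[0])<.085)&(abs(Y-p[1])<.085)&(Z>lo)&(Z<hi)
        pts=P[m]
        if len(pts)>4: print(nm,len(pts),cv2.minAreaRect((pts[:,:2]*1000).astype(np.float32)),np.median(pts[:,2]))
    s=c['color'][uf[1]-30:uf[1]+30,uf[0]-30:uf[0]+30];t=c['color'][ux[1]-35:ux[1]+25,ux[0]-30:ux[0]+30]
    cv2.imwrite(f'pics/crop_{n}.png',cv2.cvtColor(cv2.resize(np.hstack([s,t]),None,fx=6,fy=6,interpolation=2),cv2.COLOR_RGB2BGR))
```

```text
scene flange [0.56616237 0.19364629 0.01      ] fix [ 0.54006852 -0.13579997  0.03      ] [nan nan nan] [nan nan nan]
flange 229 ((563.091064453125, 209.08407592773438), (138.0072021484375, 170.59754943847656), 84.830810546875) 0.008809038924529998
hub 63 ((564.8115844726562, 192.01150512695312), (36.61145782470703, 36.129825592041016), 23.303625106811523) 0.03478748047123889
fixt 425 ((547.4163818359375, -122.81736755371094), (110.01859283447266, 111.16085052490234), 5.190439701080322) 0.024306451638728806
ring 403 ((546.7573852539062, -122.95513916015625), (100.97146606445312, 99.327880859375), 5.23535680770874) 0.03311163570849504
spindle 69 ((544.5331420898438, -123.29034423828125), (13.273884773254395, 17.844959259033203), 35.16145324707031) 0.07056333187339012
side flange [0.56691328 0.19439759 0.01      ] fix [ 0.54198436 -0.13280876  0.03      ] [0.55480505 0.16929966 0.02966993] [ 0.54041344 -0.13514992  0.03262005]
flange 303 ((578.7739868164062, 201.48289489746094), (127.23753356933594, 187.95437622070312), 20.427330017089844) 0.008663580762105242
hub 73 ((560.0455322265625, 193.68121337890625), (35.22752380371094, 39.158653259277344), 26.138933181762695) 0.03387766872339562
fixt 518 ((545.3724365234375, -121.85295867919922), (111.04757690429688, 111.3787841796875), 5.690162181854248) 0.023702905366589713
ring 454 ((544.6318969726562, -121.03047180175781), (98.65731811523438, 97.05313110351562), 7.770866394042969) 0.03238902865739769
spindle 67 ((542.634521484375, -124.25277709960938), (12.166919708251953, 17.045116424560547), 50.88481521606445) 0.06951041808230114
```

View pics/crop_scene.png

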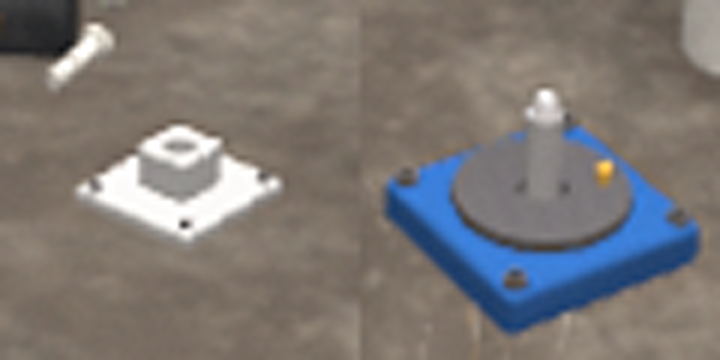

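The crop shows the brass pin at about scene pixel (283,215). The pin hole is hidden behind the hub.

```bash
cat >> h.py <<'E'
def go(x,y,z,yaw=None):
    s=ctrl.get_state();p=s['tool_pos'];ya=np.radians(s['tool_rot'][2])
    d=np.array([x,y])-p[:2]
    print('at',np.round(p,4),np.round(s['tool_rot'],2),'t',s['clock'],'d tool mm',np.round(1000*np.array([d@[np.cos(ya),np.sin(ya)],d@[np.sin(ya),-np.cos(ya)],p[2]-z]),1), 'turn' ,None if yaw is None else -np.round((np.radians(yaw)-ya+np.pi)%(2*np.pi)-np.pi,3))
E
python3 - <<'E'
from h import *
C=np.array([.546,-.1225])
for n in('scene','side'):
    c=cam(n);h=cv2.cvtColor(c['color'],cv2.COLOR_RGB2HSV)
    m=cv2.inRange(h,(14,110,110),(30,255,255));k,l,st,ce=cv2.connectedComponentsWithStats(m)
    for i in range(1,k):
        p=plane(c,*ce[i],.039)[:2]-C
        if np.hypot(*p)<.06: print(n,ce[i],st[i,4],p,np.hypot(*p),np.degrees(np.arctan2(p[1],p[0])))
go(.562,.193,.25)
E
```

```text
scene [282.25  215.375] 8 [ 0.0292889 -0.0088101] 0.03058524856421298 -16.741286419239632
side [290.875 228.875] 8 [ 0.02949856 -0.00736389] 0.030403810650309806 -14.016599792405918
at [0.1778 0.5988 0.2029] [-1.7995e+02 -1.0000e-02  1.6345e+02] t 0.3 d tool mm [-483.8 -279.6  -47.1] turn None
```

Emit:
{"method": "play_rows", "body": {"deltas": [[-40, -23, -8, 0], [-40, -23, -8, 0], [-40, -23, -8, 0], [-40, -23, -8, 0], [-40, -23, -8, 0], [-40, -23, -8, 0], [-40, -23, 0, 0], [-40, -23, 0, 0], [-40, -23, 0, 0], [-40, -23, 0, 0]], "gripper": 1}}

```text
clock: 1.3
tool_pos: [0.497, 0.2632, 0.2516]
tool_rot: [180.0, 0.0, 163.4]
wrist_force: [0.3, 1.2, 0.2]
opening: 0.0855
grasp_force: 0.0
```

Emit:
{"method": "play_rows", "body": {"deltas": [[-40, -23, 0, 0], [-40, -23, 0, 0], [0, 0, 0, 0], [0, 0, 0, 0]]}}

```text
clock: 1.7
tool_pos: [0.5598, 0.197, 0.2511]
tool_rot: [180.0, -0.1, 163.3]
wrist_force: [0.2, -0.5, 0.9]
opening: 0.0853
grasp_force: 0.0
```

Run:
```python
from h import *
c=cam('wrist');save(c,'w1.png');print(-c['R'].T@c['t'],c['R'][2])
go(.562,.193,.25)
u=c['R']@np.array([.562,.193,.03])+c['t'];print(u[:2]/u[2]*c['f']+[c['cx'],c['cy']])
```

```text
[0.48860748 0.21783668 0.42132996] [ 0.27911373 -0.08370588 -0.95660277]
at [0.5591 0.1979 0.2511] [ 1.7999e+02 -7.0000e-02  1.6341e+02] t 1.75 d tool mm [-4.2 -3.9  1.1] turn None
[253.59239771 159.42587875]
```

View pics/w1.png

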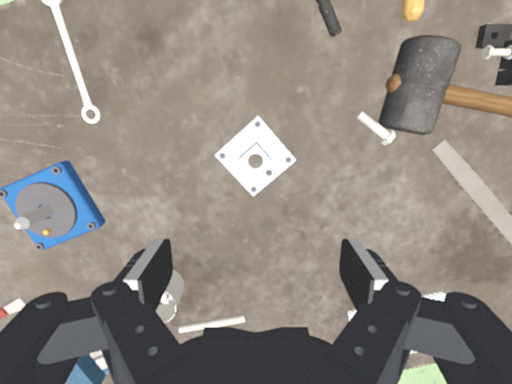

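The wrist view shows the flange's bore at (255,161) and its pin hole at about (269,172). The bolt is at (377,127), clear of the grasp.

Run:
```python
from h import *
c=cam('wrist');g=cv2.cvtColor(c['color'],cv2.COLOR_RGB2GRAY)
m=(g[105:205,205:305]>150).astype(np.uint8)
cs,hi=cv2.findContours(m,cv2.RETR_CCOMP,cv2.CHAIN_APPROX_NONE)
for k,h in zip(cs,hi[0]):
    a=cv2.contourArea(k)
    if a<6: continue
    (u,v),(w,hh),an=cv2.minAreaRect(k); u+=205;v+=105; z=.034 if 60<a<400 else .008
    q=[plane(c,x+205,y+105,.008)[:2] for x,y in cv2.boxPoints(cv2.minAreaRect(k))]
    e=q[1]-q[0]; print(a,h[3],(round(u,1),round(v,1)),plane(c,u,v,z),np.linalg.norm(e),np.linalg.norm(q[2]-q[1]),np.degrees(np.arctan2(e[1],e[0])))
hs=cv2.cvtColor(c['color'],cv2.COLOR_RGB2HSV)[105:205,205:305]
r=np.argwhere(((hs[...,0]<8)|(hs[...,0]>172))&(hs[...,1]>90)&(hs[...,2]>80))
print(len(r), r.mean(0)[::-1]+[205,105] if len(r) else '')
```

```text
24.0 -1 (300.0, 196.1) [0.63966445 0.24391805 0.008     ] 0.013212760865102917 0.007969562696956098 82.00504600466508
16.0 -1 (300.7, 134.0) [0.54946937 0.26735512 0.008     ] 0.012750947402673797 0.006357870376389413 147.03507949346684
18.5 -1 (290.9, 108.3) [0.51126618 0.26291968 0.008     ] 0.006119565650443759 0.010855622575121614 126.63121619924988
8128.5 -1 (254.5, 154.5) [0.55886123 0.19591933 0.008     ] 0.13704358245594378 0.14586344860009598 73.4080361535963
63.5 28 (230.8, 195.9) [0.60172565 0.14803929 0.034     ] 0.011396797621940295 0.02196300036218327 126.6872859280232
11.0 28 (244.0, 191.0) [0.60765249 0.16476443 0.008     ] 0.0043967541842343935 0.006522052384353687 119.3196693569328
7.0 28 (299.5, 182.5) [0.61864272 0.24837539 0.008     ] 0.004219050455282805 0.004411544644990431 120.79629377394458
17.5 28 (287.8, 172.4) [0.5985932 0.2355357 0.008    ] 0.005342547048016739 0.01078620485005514 138.8139766468799
7.0 28 (296.0, 163.0) [0.58830817 0.25067032 0.008     ] 0.00409827400429665 0.004270154127059756 120.07977196246658
6.0 28 (256.0, 156.0) [0.56159782 0.19738157 0.008     ] 0.004137120720800616 0.004139064454999626 118.66655423308357
8.5 28 (243.8, 124.8) [0.51393121 0.19352119 0.008     ] 0.005957836497234366 0.0029413077424761303 117.43139522354785
7.0 28 (207.0, 112.0) [0.48268646 0.14960162 0.008     ] 0.00397054378184906 0.003779691931078965 116.06134288695566
20.0 28 (226.0, 109.5) [0.487056   0.17603723 0.008     ] 0.00685214423083935 0.006649742413288174 116.46509045558007
24.5 28 (263.8, 109.2) [0.50172178 0.22643161 0.008     ] 0.00671509280905751 0.009680053596796474 117.45951142761484
0
```

Run:
```python
from h import *
c=cam('wrist');g=cv2.cvtColor(c['color'],cv2.COLOR_RGB2GRAY)
m=(g[105:205,205:305]>215).astype(np.uint8)
cs,hi=cv2.findContours(m,cv2.RETR_CCOMP,cv2.CHAIN_APPROX_NONE)
for k,h in zip(cs,hi[0]):
    a=cv2.contourArea(k)
    if a<6: continue
    (u,v),(w,hh),an=cv2.minAreaRect(k); u+=205;v+=105; z=.034 if 60<a<400 else .008
    q=[plane(c,x+205,y+105,.008)[:2] for x,y in cv2.boxPoints(cv2.minAreaRect(k))]
    e=q[1]-q[0]; print(a,h[3],(round(u,1),round(v,1)),plane(c,u,v,z),np.linalg.norm(e),np.linalg.norm(q[2]-q[1]),np.degrees(np.arctan2(e[1],e[0])))
P=cloud(c);q=P[P[...,2]>.03];q=q[(np.hypot(q[:,0]-.562,q[:,1]-.193)<.05)&(q[:,2]<.04)]
print('hub',len(q),cv2.minAreaRect((q[:,:2]*1000).astype(np.float32)))
```

```text
3289.5 -1 (253.9, 157.5) [0.56251468 0.19439019 0.008     ] 0.08498717219199592 0.0848559100287608 113.11049993960422
25.5 0 (252.2, 189.8) [0.60905504 0.17791704 0.008     ] 0.007644579814496537 0.008710022797104788 119.57545764827888
34.0 0 (267.5, 173.0) [0.59057601 0.20707703 0.008     ] 0.009492954847549657 0.009609082926781351 119.51506697846692
27.0 0 (287.5, 160.5) [0.58078952 0.24027804 0.008     ] 0.008193284200443626 0.008463780782128888 119.75736757472491
7.0 0 (267.5, 157.0) [0.56747746 0.21362303 0.008     ] 0.003089454513669418 0.005214788628512724 119.09575127210194
182.0 0 (254.0, 161.5) [0.56319081 0.19449239 0.034     ] 0.021836755392447973 0.021802705428968495 118.59453888928083
11.5 0 (240.2, 156.3) [0.55512095 0.17584863 0.008     ] 0.008348047381653512 0.0030782520016355906 118.30372906102679
28.5 0 (221.2, 156.3) [0.54724741 0.14930049 0.008     ] 0.00841590136513459 0.009146056342043936 117.67425876301914
13.0 0 (248.0, 149.5) [0.54888456 0.18955851 0.008     ] 0.009258039048633522 0.0030577528129356896 118.33267718482314
10.0 0 (260.0, 148.5) [0.55242941 0.20661688 0.008     ] 0.0030594334287448364 0.007178455899434238 118.5945388892813
7.0 0 (255.0, 144.0) [0.54414663 0.20153618 0.008     ] 0.004064778437784985 0.004062547691644992 118.361654752583
31.0 0 (256.5, 125.0) [0.51907163 0.21119743 0.008     ] 0.008871248948076182 0.00887987993248889 117.78766344776433
hub 445 ((563.88623046875, 194.4403076171875), (34.212974548339844, 34.176246643066406), 24.564163208007812)
```

```bash
python3 -c "
from h import *
go(.563,.1944,.009,114.5)"
```

```text
at [0.5586 0.1989 0.2513] [ 1.7999e+02 -3.0000e-02  1.6354e+02] t 1.85 d tool mm [ -5.5  -3.1 242.3] turn 0.856
```

Emit:
{"method": "play_rows", "body": {"deltas": [[-5.5, -3.1, 0, 0], [0, 0, 30, 0.14], [0, 0, 30, 0.14], [0, 0, 30, 0.144], [0, 0, 30, 0.144], [0, 0, 30, 0.144], [0, 0, 30, 0.144], [0, 0, 0, 0], [0, 0, 0, 0]]}}

```text
clock: 2.75
tool_pos: [0.5633, 0.1938, 0.0714]
tool_rot: [-179.9, -0.0, 114.6]
wrist_force: [0.9, -0.6, 1.4]
opening: 0.0852
grasp_force: 0.0
```

```bash
python3 -c "
from h import *
go(.563,.1944,.009,114.5)
c=cam('wrist');save(c,'w2.png')"
```

```text
at [0.5633 0.1938 0.0714] [-1.7994e+02 -1.0000e-02  1.1464e+02] t 2.75 d tool mm [ 0.7 -0.1 62.4] turn 0.003
```

View pics/w2.png

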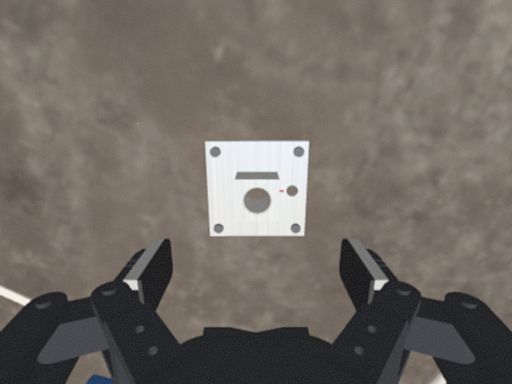

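The flange is square to the fingers, with its centre at (257,200) and the hole at (292,190) on +x with the red mark beside it. I'll descend and grip.

Emit:
{"method": "play_rows", "body": {"deltas": [[0.7, 0, 20, 0], [0, 0, 20, 0], [0, 0, 14, 0], [0, 0, 8, 0], [0, 0, 0, 0], [0, 0, 0, 0]]}}

```text
clock: 3.4
tool_pos: [0.5645, 0.1942, 0.0103]
tool_rot: [179.9, 0.0, 114.4]
wrist_force: [0.7, 0.5, 0.2]
opening: 0.0856
grasp_force: 0.0
```

Emit:
{"method": "play_rows", "body": {"deltas": [[0, 0, 0, 0], [0, 0, 0, 0], [0, 0, 0, 0], [0, 0, 0, 0], [0, 0, 0, 0], [0, 0, 0, 0], [0, 0, 0, 0], [0, 0, 0, 0]], "gripper": 0, "grip_force": 60}}

```text
clock: 4.2
tool_pos: [0.5636, 0.1939, 0.0094]
tool_rot: [-180.0, 0.0, 114.4]
wrist_force: [-0.6, -0.5, 0.2]
opening: -0.0001
grasp_force: 0.0
```

```bash
python3 -c "
from h import *
c=cam('wrist');save(c,'w3.png')
s=cam('scene');im=s['color'][130:220,180:300]
cv2.imwrite('pics/w3.png',np.hstack([cv2.resize(cv2.cvtColor(c['color'],cv2.COLOR_RGB2BGR),(400,300)),cv2.resize(cv2.cvtColor(im,cv2.COLOR_RGB2BGR),(400,300))]))
print(ctrl.get_state())"
```

```text
{'clock': 4.3, 'joint_positions': array([ 1.22446985e+01,  2.23442323e+01,  1.03040719e+02, -5.91484426e-04,
        5.46193243e+01, -1.21622876e+01]), 'qvel': array([0.07454138, 0.01121943, 0.00967561, 0.00013216, 0.00575776,
       0.05568581]), 'effort': array([-1.04709998e-03, -4.07290471e+01, -2.43656927e+01, -3.87399969e-04,
        1.30312761e-03, -2.05597280e-05]), 'tool_pos': array([0.56357892, 0.19393703, 0.00937066]), 'tool_rot': array([-1.79995718e+02, -4.29458732e-04,  1.14407328e+02]), 'wrist_force': array([-0.58412099,  1.37328078, -0.79453505]), 'ft_torque': array([-0.01552532, -0.01012586,  0.02083675]), 'grasp_force': 0.0, 'opening': -0.0003704947612268536}
```

View pics/w3.png

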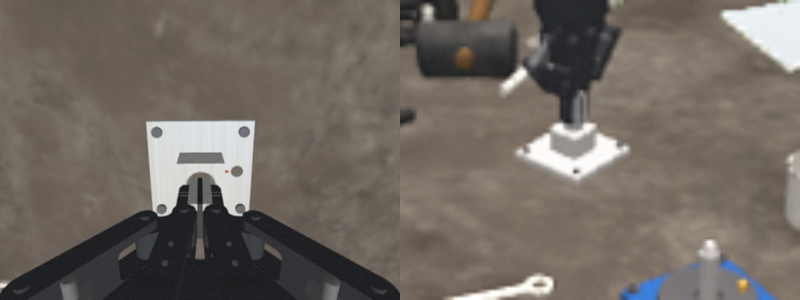

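The left half shows the fingers shut, with the tips over the bore, and the flange undisturbed. The right half shows the tips at or above the hub top. I'll measure the heights to explain this.

Run:
```python
from h import *
c=cam('wrist');P=cloud(c)
print('cam',-c['R'].T@c['t'])
for n in('wrist','scene','side'):
    c=cam(n);P=cloud(c);d=np.hypot(P[...,0]-.563,P[...,1]-.194)
    m=(d<.03)&(P[...,2]<.15); z=P[m][:,2]
    print(n,np.histogram(z,bins=np.arange(-.01,.15,.01)))
    # flange plate
    q=P[(d<.07)&(P[...,2]>.028)&(P[...,2]<.038)];print('z28-38',len(q),q.mean(0),cv2.minAreaRect((q[:,:2]*1000).astype(np.float32)))
    u=c['R']@np.array([.5636,.1939,.0094])+c['t'];print('tcp px',u[:2]/u[2]*c['f']+[c['cx'],c['cy']])
    u=c['R']@np.array([.5636,.1939,.034])+c['t'];print('hubtop px',u[:2]/u[2]*c['f']+[c['cx'],c['cy']],u[2])
```

```text
cam [0.53287296 0.26139156 0.17954824]
wrist (array([ 115, 2513,  354,  378, 1435,  326,  544,  592,  812, 2387, 3402,
       1690, 3682, 5580, 2572]), array([-0.01,  0.  ,  0.01,  0.02,  0.03,  0.04,  0.05,  0.06,  0.07,
        0.08,  0.09,  0.1 ,  0.11,  0.12,  0.13,  0.14]))
z28-38 1512 [0.559778   0.20436297 0.03323342] ((562.8643188476562, 196.34068298339844), (34.116268157958984, 31.195262908935547), 24.4102725982666)
tcp px [255.76409711 221.15936713]
hubtop px [255.78376833 238.79413371] 0.16088182748381952
scene (array([ 0, 33, 51, 39, 45, 13, 24, 20, 15, 25, 33, 31, 22, 36, 27]), array([-0.01,  0.  ,  0.01,  0.02,  0.03,  0.04,  0.05,  0.06,  0.07,
        0.08,  0.09,  0.1 ,  0.11,  0.12,  0.13,  0.14]))
z28-38 53 [0.56188241 0.18832269 0.0326419 ] ((563.623779296875, 192.58755493164062), (36.243247985839844, 36.97606658935547), 28.4731388092041)
tcp px [231.29652227 174.27254804]
hubtop px [231.21977427 168.02689018] 1.3871634663514913
side (array([ 0, 56, 43, 42, 44, 17, 20, 21, 16, 24, 31, 28, 30, 31, 29]), array([-0.01,  0.  ,  0.01,  0.02,  0.03,  0.04,  0.05,  0.06,  0.07,
        0.08,  0.09,  0.1 ,  0.11,  0.12,  0.13,  0.14]))
z28-38 54 [0.55898755 0.18783926 0.03275099] ((562.6783447265625, 194.2221221923828), (38.542396545410156, 36.16669464111328), 21.224428176879883)
tcp px [234.18176415 179.50444291]
hubtop px [233.95143122 173.38823228] 1.383235716088509
```

Run:
```python
from h import *
c=cam('wrist');P=cloud(c)
s=ctrl.get_state();ya=np.radians(s['tool_rot'][2]);T=s['tool_pos']
print(T)
q=(P-T)*1000
X=q[...,0]*np.cos(ya)+q[...,1]*np.sin(ya);Y=q[...,0]*np.sin(ya)-q[...,1]*np.cos(ya)
for col in(236,244,256,268):
    print(col,[(r,int(X[r,col]) ,int(Y[r,col]),int(P[r,col,2]*1000)) if np.isfinite(P[r,col,2]) else (r,) for r in range(190,330,8)])
# fov-lag check by plane z
cv2.imwrite('pics/w4.png',cv2.cvtColor(cv2.resize(c['color'][170:340,180:340],None,fx=3.5,fy=3.5),cv2.COLOR_RGB2BGR))
```

```text
[0.56357212 0.19397197 0.00937444]
236 [(190, 20, -12, 7), (198, 17, -12, 13), (206, 17, -11, 28), (214, 15, -10, 34), (222, 9, -10, 33), (230, 4, -11, 33), (238, 5, -10, 44), (246, 6, -9, 54), (254, 5, -9, 61), (262, 12, -7, 79), (270, 12, -7, 83), (278, 11, -7, 88), (286, 11, -7, 92), (294, 17, -6, 104), (302, 16, -5, 107), (310, 15, -5, 109), (318, 15, -5, 113), (326, 15, -5, 116)]
244 [(190, 20, -7, 7), (198, 17, -7, 14), (206, 17, -6, 28), (214, 15, -6, 34), (222, 10, -6, 34), (230, 10, -6, 44), (238, 10, -5, 53), (246, 9, -5, 60), (254, 10, -5, 68), (262, 11, -4, 77), (270, 11, -4, 82), (278, 11, -4, 87), (286, 10, -4, 92), (294, 14, -3, 101), (302, 11, -3, 101), (310, 9, -3, 102), (318, 5, -3, 101), (326, 2, -3, 102)]
256 [(190,), (198, 17, 0, 13), (206, 17, 0, 28), (214, 14, 0, 33), (222, -5, 0, 0), (230, 10, 0, 44), (238, 10, 0, 54), (246, 10, 0, 61), (254, 10, 0, 68), (262, 9, 0, 74), (270, 5, 0, 73), (278, 2, 0, 74), (286, -1, 0, 74), (294, -5, 0, 74), (302, -9, 0, 74), (310, -75, 0, 1), (318, -84, 0, 0), (326, -92, 0, -1)]
268 [(190, 20, 7, 6), (198, 17, 7, 14), (206, 17, 6, 28), (214, 14, 6, 34), (222, 9, 6, 33), (230, 10, 6, 45), (238, 10, 5, 53), (246, 10, 5, 61), (254, 10, 5, 68), (262, 11, 4, 76), (270, 11, 4, 82), (278, 11, 4, 87), (286,), (294, 15, 3, 103), (302, 13, 3, 104), (310, 9, 3, 103), (318, 7, 3, 104), (326, 5, 3, 104)]
```

View pics/w4.png

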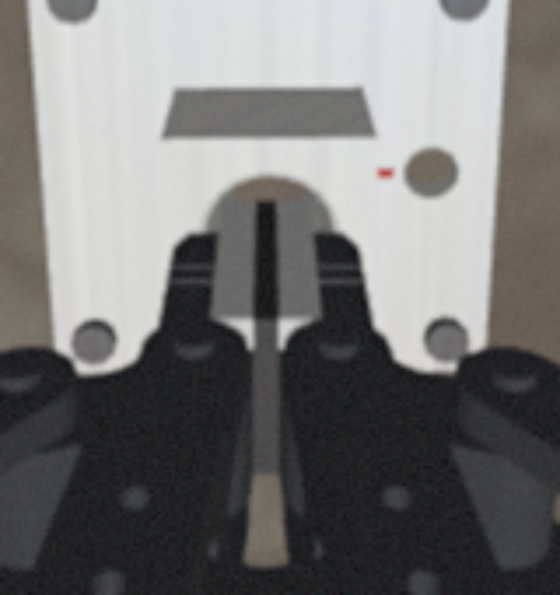

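The pads end about 40 mm up, just over the hub, although the reported TCP is at 9 mm. I'll raise the tool and measure the true tip offset with the fingers shut.

Emit:
{"method": "play_rows", "body": {"deltas": [[0, 0, -25, 0], [0, 0, -25, 0], [0, 0, 0, 0], [0, 0, 0, 0]]}}

```text
clock: 4.95
tool_pos: [0.5642, 0.1941, 0.06]
tool_rot: [179.9, 0.0, 114.4]
wrist_force: [-0.4, -0.2, -0.7]
opening: 0.0002
grasp_force: 0.0
```

```bash
cat >> h.py <<'E'
def tips():
    s=ctrl.get_state();ya=np.radians(s['tool_rot'][2]);T=s['tool_pos']
    print('TCP',T,'open',s['opening'])
    for n in('wrist','scene','side'):
        c=cam(n);P=cloud(c);q=((P-T)*1000).reshape(-1,3);q=q[np.isfinite(q[:,0])]
        X=q[:,0]*np.cos(ya)+q[:,1]*np.sin(ya);Y=q[:,0]*np.sin(ya)-q[:,1]*np.cos(ya)
        m=(abs(X)<20)&(abs(Y)<65)&(q[:,2]<80)&(q[:,2]+T[2]*1000>38)
        for sd in(-1,1):
            k=m&(Y*sd>0);o=np.argsort(q[k,2])[:200:20]
            print(n,sd,[(round(a),round(b),round(z)) for a,b,z in zip(X[k][o],Y[k][o],q[k,2][o])])
E
python3 -c "
from h import *
tips()"
```

```text
TCP [0.56420204 0.1941188  0.06003709] open 0.00016666236882949801
wrist -1 [(10, -3, 30), (10, 0, 33), (6, -11, 35), (6, -10, 36), (11, -6, 37), (6, -8, 38), (11, -6, 39), (10, -1, 40), (11, -3, 41), (7, -8, 41)]
wrist 1 [(10, 6, 31), (10, 5, 33), (11, 4, 35), (7, 11, 36), (6, 10, 37), (6, 12, 38), (6, 12, 39), (11, 5, 40), (10, 2, 40), (10, 3, 41)]
scene -1 [(3, -2, 27), (2, -14, 43), (-11, -3, 54), (-7, -13, 71), (-4, -9, 80)]
scene 1 [(-12, 1, 31), (-13, 11, 68)]
side -1 [(-8, -7, 29), (-13, -4, 40), (-6, -15, 51), (-13, -7, 60), (13, -34, 75), (8, -10, 80)]
side 1 [(-5, 12, 33), (-9, 19, 76)]
```

Emit:
{"method": "play_rows", "body": {"deltas": [[0, 0, 0, 0], [0, 0, 0, 0], [0, 0, 0, 0], [0, 0, 0, 0], [0, 0, 0, 0]], "gripper": 0.5}}

```text
clock: 5.6
tool_pos: [0.5636, 0.194, 0.0594]
tool_rot: [-180.0, 0.0, 114.4]
wrist_force: [0.2, -0.2, -0.4]
opening: 0.0426
grasp_force: 0.0
```

```bash
python3 -c "
from h import *
tips()"
```

```text
TCP [0.5636238  0.1939525  0.05936008] open 0.042620272415989764
wrist -1 [(3, -22, 29), (-5, -22, 32), (-3, -22, 33), (11, -28, 35), (11, -24, 36), (6, -22, 36), (7, -30, 37), (7, -31, 38), (1, -22, 38), (6, -30, 39)]
wrist 1 [(2, 21, 30), (-5, 21, 32), (3, 21, 34), (-1, 21, 34), (-4, 21, 36), (10, 27, 36), (10, 26, 37), (4, 21, 38), (5, 21, 38), (-1, 21, 39)]
scene -1 [(-1, -26, 31), (-5, -26, 47), (-7, -28, 56), (-9, -29, 68)]
scene 1 [(-4, 26, 31), (-5, 20, 45), (-13, 21, 58), (9, 25, 69), (1, 27, 78)]
side -1 [(8, -28, 30), (-4, -27, 46), (2, -38, 56), (-9, -21, 67), (-11, -23, 79)]
side 1 [(3, 23, 29), (-10, 27, 43), (-12, 20, 55), (1, 21, 64), (-3, 17, 75)]
```

All three cameras agree that the real tips are about 29 mm behind the reported TCP, while the lateral position is fine. For tips 12 mm above the bench I need a reported z of about -0.017. I'll descend in stages and watch the force.

Emit:
{"method": "play_rows", "body": {"deltas": [[0, 0, 20, 0], [0, 0, 20, 0], [0, 0, 16, 0], [0, 0, 8, 0], [0, 0, 6, 0], [0, 0, 5, 0], [0, 0, 0, 0]], "gripper": 0.65}}

```text
clock: 6.45
tool_pos: [0.5635, 0.194, -0.0159]
tool_rot: [-180.0, -0.0, 114.4]
wrist_force: [-0.8, 0.7, -0.2]
opening: 0.0556
grasp_force: 0.0
```

```bash
sed -i 's/>38)/>13)/' h.py; python3 -c "
from h import *
tips();print(ctrl.get_state()['wrist_force'])"
```

```text
TCP [ 0.56351569  0.19395203 -0.01587832] open 0.05557082704617229
wrist -1 [(-8, -4, 29), (17, -8, 29), (17, -1, 30), (17, -12, 30), (17, -9, 31), (17, -2, 31), (-4, -9, 32), (17, -13, 32), (-5, -28, 33), (17, -15, 33)]
wrist 1 [(-10, 3, 29), (17, 10, 30), (-8, 6, 30), (17, 12, 30), (-10, 3, 31), (18, 4, 31), (-2, 28, 32), (17, 15, 32), (-6, 9, 33), (-10, 2, 33)]
scene -1 [(-9, -17, 29), (-15, -7, 39), (-15, -33, 46), (-7, -14, 51), (-7, -34, 59), (-13, -35, 77)]
scene 1 [(-14, 14, 30), (-14, 30, 43), (5, 9, 48), (15, 15, 50), (-4, 48, 56), (-11, 34, 67), (-14, 41, 77)]
side -1 [(-9, -17, 29), (-9, -16, 40), (-12, -36, 45), (-15, -8, 50), (-6, -38, 59), (-11, -38, 73)]
side 1 [(-19, 18, 29), (6, 29, 41), (-6, 41, 47), (-4, 12, 51), (2, 9, 54), (-12, 28, 65), (-6, 52, 78)]
[ 0.02606273 -1.37565515  0.38434934]
```

Emit:
{"method": "play_rows", "body": {"deltas": [[0, 0, 2, 0], [0, 0, 0, 0], [0, 0, 0, 0], [0, 0, 0, 0], [0, 0, 0, 0], [0, 0, 0, 0]], "gripper": 0, "grip_force": 60}}

```text
clock: 7.2
tool_pos: [0.5644, 0.1941, -0.017]
tool_rot: [179.9, 0.0, 114.4]
wrist_force: [0.3, 1.1, 3.5]
opening: 0.033
grasp_force: 63.0
```

Emit:
{"method": "play_rows", "body": {"deltas": [[0, 0, -15, 0], [0, 0, -25, 0], [0, 0, -35, 0], [0, 0, -35, 0], [0, 0, -15, 0], [0, 0, 0, 0]]}}

```text
clock: 7.8
tool_pos: [0.5653, 0.1944, 0.1102]
tool_rot: [179.7, 0.1, 114.4]
wrist_force: [0.5, 0.4, -2.6]
opening: 0.033
grasp_force: 62.3
```

```bash
python3 -c "
from h import *
go(.5463,-.1223,.108,75);s=ctrl.get_state();print(s['wrist_force'],s['opening'])
for n in('scene','side'):
    c=cam(n);P=cloud(c)
    for r in((.03,.085),(.018,.028),(.0285,.036)):
        m=(np.hypot(P[...,0]-.546,P[...,1]+.122)<.085)&(P[...,2]>r[0])&(P[...,2]<r[1])
        print(n,cv2.minAreaRect((P[m][:,:2]*1000).astype(np.float32)))
"
```

```text
at [0.5653 0.1944 0.1102] [1.7971e+02 6.0000e-02 1.1441e+02] t 7.8 d tool mm [-280.5 -148.2    2.2] turn 0.688
[ 0.50710076  0.35930864 -2.55966831] 0.03299057176944766
scene ((549.653076171875, -123.97824096679688), (97.82202911376953, 93.76943969726562), 5.673460483551025)
scene ((548.32177734375, -121.62403869628906), (112.33065032958984, 112.5066146850586), 4.89301061630249)
scene ((548.8471069335938, -122.37854766845703), (101.3583984375, 99.59163665771484), 4.203822135925293)
side ((545.7318115234375, -117.94517517089844), (94.4267807006836, 93.13429260253906), 5.912614822387695)
side ((545.3968505859375, -121.47489929199219), (112.16107177734375, 111.8885269165039), 5.621307849884033)
side ((545.0182495117188, -121.3380355834961), (102.33627319335938, 100.97045135498047), 5.152287483215332)
```

Emit:
{"method": "play_rows", "body": {"deltas": [[-20, -10.5, 0, 0], [-35, -18.5, 0, 0], [-35, -18.5, 0, 0], [-35, -18.5, 0, 0], [-35, -18.5, 0, 0], [-35, -18.5, 0, 0], [-35, -18.5, 0, 0], [-30, -16, 0, 0], [-20.5, -10.7, 0, 0], [0, 0, 0, 0]]}}

```text
clock: 8.9
tool_pos: [0.5421, -0.1251, 0.1043]
tool_rot: [-179.7, -0.2, 114.2]
wrist_force: [0.7, 0.1, -2.7]
opening: 0.0328
grasp_force: 62.2
```

Emit:
{"method": "play_rows", "body": {"deltas": [[0, 0, 0, 0.1], [0, 0, 0, 0.14], [0, 0, 0, 0.14], [0, 0, 0, 0.14], [0, 0, 0, 0.14], [0, 0, 0, 0.03], [0, 0, 0, 0], [0, 0, 0, 0]]}}

```text
clock: 9.7
tool_pos: [0.5432, -0.1216, 0.1056]
tool_rot: [-179.8, -0.0, 74.9]
wrist_force: [0.4, -0.3, -3.3]
opening: 0.033
grasp_force: 62.3
```

```bash
python3 -c "
from h import *
go(.5465,-.122,.07,75)
T=ctrl.get_state()['tool_pos']
for n in('scene','side'):
    c=cam(n);P=cloud(c);d=np.hypot(P[...,0]-.546,P[...,1]+.122)
    m=(d<.1)&(P[...,2]>.128)&(P[...,2]<.139)
    q=P[m];print(n,len(q),np.median(q[:,2]),cv2.minAreaRect((q[:,:2]*1000).astype(np.float32)))
    h=cv2.cvtColor(c['color'],cv2.COLOR_RGB2GRAY)
    k=(d<.012)&(P[...,2]>.078)&(P[...,2]<.09);k2=P[k];print('sp',len(k2),k2.mean(0) if len(k2) else '',k2[:,2].max() if len(k2) else '')
    im=c['color'];u=c['R']@np.array([.546,-.122,.08])+c['t'];u=(u[:2]/u[2]*c['f']+[c['cx'],c['cy']]).astype(int)
    cr=im[u[1]-50:u[1]+40,u[0]-45:u[0]+45];globals()[n]=cv2.resize(cr,(400,400))
cv2.imwrite('pics/f1.png',cv2.cvtColor(np.hstack([scene,side]),cv2.COLOR_RGB2BGR))
"
```

```text
at [ 0.5432 -0.1216  0.1056] [-1.7979e+02 -3.0000e-02  7.4950e+01] t 9.7 d tool mm [ 0.5  3.3 35.6] turn -0.001
scene 358 0.13182095513455144 ((544.6620483398438, -122.98162078857422), (85.42466735839844, 84.89027404785156), 75.2713394165039)
sp 16 [ 0.54833939 -0.12242893  0.08107501] 0.08480338279593641
side 429 0.13167727178623548 ((542.975830078125, -122.21672821044922), (86.7763900756836, 85.57719421386719), 74.70209503173828)
sp 12 [ 0.54472476 -0.12320488  0.08189109] 0.08562834317831422
```

View pics/f1.png

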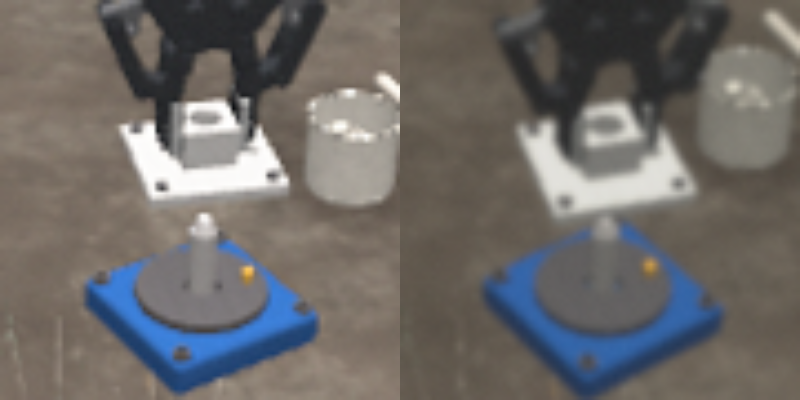

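The flange is about 3 mm off the spindle axis in +x, and the pin at about (248,272) is on the hole's side. I'll correct that and lower onto the spindle.

Emit:
{"method": "play_rows", "body": {"deltas": [[1, 3, 10, 0], [0, 0, 15, 0], [0, 0, 10, 0], [0, 0, 5, 0], [0, 0, 5, 0], [0, 0, 4, 0], [0, 0, 0, 0]]}}

```text
clock: 10.5
tool_pos: [0.5474, -0.1224, 0.0579]
tool_rot: [-179.9, -0.0, 74.9]
wrist_force: [0.1, 0.7, -3.6]
opening: 0.0328
grasp_force: 62.2
```

Emit:
{"method": "play_rows", "body": {"deltas": [[0, 0, 3, 0], [0, 0, 3, 0], [0, 0, 3, 0], [0, 0, 0, 0]]}}

```text
clock: 10.9
tool_pos: [0.5474, -0.1224, 0.0488]
tool_rot: [-180.0, 0.0, 74.9]
wrist_force: [-0.4, 0.3, -3.4]
opening: 0.0327
grasp_force: 62.3
```

Emit:
{"method": "play_rows", "body": {"deltas": [[0, 0, 4, 0], [0, 0, 4, 0], [0, 0, 4, 0], [0, 0, 4, 0], [0, 0, 4, 0], [0, 0, 0, 0], [0, 0, 0, 0]]}}

```text
clock: 11.6
tool_pos: [0.5473, -0.1224, 0.0289]
tool_rot: [-179.9, 0.0, 74.9]
wrist_force: [-1.4, 0.7, -3.2]
opening: 0.0331
grasp_force: 62.2
```

Emit:
{"method": "play_rows", "body": {"deltas": [[0, 0, 1, 0], [0, 0, 1, 0], [0, 0, 1, 0], [0, 0, 1, 0], [0, 0, 1, 0], [0, 0, 0, 0], [0, 0, 0, 0]]}}

```text
clock: 12.3
tool_pos: [0.5476, -0.1224, 0.0243]
tool_rot: [-180.0, -0.0, 74.9]
wrist_force: [-0.6, 2.2, -2.3]
opening: 0.0328
grasp_force: 62.4
```

Emit:
{"method": "play_rows", "body": {"deltas": [[0, 0, 1, 0], [0, 0, 1, 0], [0, 0, 0, 0], [0, 0, 0, 0]]}}

```text
clock: 12.7
tool_pos: [0.5476, -0.1224, 0.0222]
tool_rot: [-180.0, -0.0, 74.9]
wrist_force: [-1.8, 3.6, -1.4]
opening: 0.033
grasp_force: 62.4
```

Emit:
{"method": "play_rows", "body": {"deltas": [[0, 0, 1, 0], [0, 0, 1, 0], [0, 0, 0, 0], [0, 0, 0, 0]]}}

```text
clock: 13.1
tool_pos: [0.5476, -0.1224, 0.0203]
tool_rot: [-180.0, -0.0, 74.9]
wrist_force: [-0.9, 3.6, -0.8]
opening: 0.0327
grasp_force: 62.5
```

Emit:
{"method": "play_rows", "body": {"deltas": [[0.4, 0, 1, 0], [0, 0, 1, 0], [0, 0, 1, 0], [0, 0, 1, 0], [0, 0, 0, 0], [0, 0, 0, 0]]}}

```text
clock: 13.7
tool_pos: [0.5478, -0.1223, 0.0162]
tool_rot: [180.0, 0.0, 74.9]
wrist_force: [-2.3, 2.4, -3.0]
opening: 0.0327
grasp_force: 62.4
```

Emit:
{"method": "play_rows", "body": {"deltas": [[0, 0, 1, 0], [0, 0, 1, 0], [0, 0, 0.5, 0], [0, 0, 0.5, 0], [0, 0, 0, 0], [0, 0, 0, 0]]}}

```text
clock: 14.3
tool_pos: [0.5478, -0.1222, 0.015]
tool_rot: [-180.0, 0.0, 74.9]
wrist_force: [-7.3, 2.5, 8.6]
opening: 0.0332
grasp_force: 63.6
```

Emit:
{"method": "play_rows", "body": {"deltas": [[0, 0, 0.5, 0], [0, 0, 0.5, 0], [0, 0, 0, 0]]}}

```text
clock: 14.6
tool_pos: [0.5478, -0.1222, 0.015]
tool_rot: [-179.9, 0.0, 74.9]
wrist_force: [-9.8, 4.3, 13.4]
opening: 0.0328
grasp_force: 64.4
```

It has bottomed out at the expected height. I'll release to 0.65 opening, withdraw and check.

Emit:
{"method": "play_rows", "body": {"deltas": [[0, 0, -1, 0], [0, 0, 0, 0], [0, 0, 0, 0], [0, 0, 0, 0], [0, 0, 0, 0], [0, 0, 0, 0]], "gripper": 0.65}}

```text
clock: 15.2
tool_pos: [0.5479, -0.1222, 0.0132]
tool_rot: [180.0, 0.0, 74.9]
wrist_force: [0.5, -0.2, -0.4]
opening: 0.0548
grasp_force: 0.0
```

Emit:
{"method": "play_rows", "body": {"deltas": [[0, 0, -10, 0], [0, 0, -20, 0], [0, 0, -35, 0], [0, 0, -40, 0], [0, 0, -40, 0], [0, 0, 0, 0], [0, 0, 0, 0]]}}

```text
clock: 15.9
tool_pos: [0.5491, -0.1226, 0.1608]
tool_rot: [179.7, 0.0, 74.9]
wrist_force: [0.3, 0.2, -0.4]
opening: 0.0556
grasp_force: 0.0
```

```bash
python3 -c "
from h import *
for n in('scene','side','wrist'):
    c=cam(n);P=cloud(c);d=np.hypot(P[...,0]-.546,P[...,1]+.122)
    for lo,hi in((.034,.048),(.06,.075)):
        q=P[(d<.07)&(P[...,2]>lo)&(P[...,2]<hi)];A=np.c_[q[:,:2]-[.546,-.122],np.ones(len(q))]
        print(n,lo,len(q),np.median(q[:,2]),np.linalg.lstsq(A,q[:,2],rcond=None)[0],cv2.minAreaRect((q[:,:2]*1000).astype(np.float32))[:2])
save(c,'f2.png');s=ctrl.get_state();print(s['clock'],s['wrist_force'],s['tool_pos'])
"
```

```text
scene 0.034 450 0.04112771159377028 [0.00880035 0.01805462 0.04125682] ((548.5447998046875, -122.57937622070312), (86.56414794921875, 86.3460464477539))
scene 0.06 108 0.0666464631766254 [-0.00306868  0.07629241  0.06705556] ((548.54736328125, -123.50629425048828), (37.74740982055664, 34.9961051940918))
side 0.034 522 0.04040827841316285 [0.00741011 0.0059452  0.04053697] ((546.8728637695312, -121.97727966308594), (87.5847396850586, 84.91090393066406))
side 0.06 111 0.06661439699714464 [0.02948308 0.07270647 0.06672105] ((547.0532836914062, -122.62340545654297), (35.16776657104492, 34.87982177734375))
wrist 0.034 5061 0.03978628357993983 [-0.00012544 -0.00043728  0.03994497] ((548.049072265625, -121.76904296875), (84.40937042236328, 84.09808349609375))
wrist 0.06 1015 0.06580463760677863 [-0.01173173  0.0083799   0.06613145] ((547.9700317382812, -121.37129211425781), (33.88578414916992, 33.762664794921875))
16.05 [ 0.4146368   0.08504125 -0.53468589] [ 0.5464357  -0.12166125  0.1567417 ]
```

View pics/f2.png

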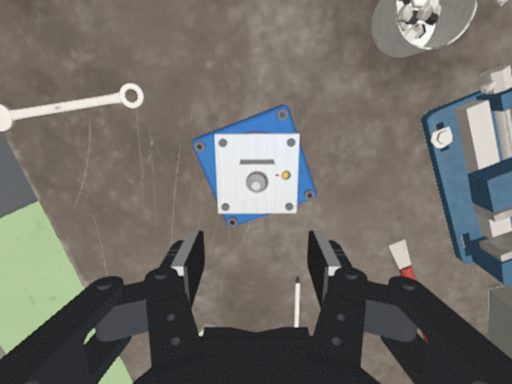

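The brass pin shows in the hole at (286,175). The plate top is level at 40 mm, so the underside is at 32 mm: fully home, released and clear.

```bash
python3 -c "
from bench import ctrl
print(ctrl.job_done())"
```

```text
the job is handed in; nothing more can be done
None
```

The flange is fully home on the fixture with the brass pin through its hole, released and level by the last camera check; I didn't touch the tin, spanner, bolt or nut, and I handed the job in at about 16 s (it returned no verdict).

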